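# Weigh out a lot of salvaged drive steel on a spring scale

### The arm

A 6-joint arm with a two-finger parallel gripper is mounted at the origin on the work surface. World frame = base frame: x ahead of the robot, y to its left, z up, the work surface at z = 0. Lengths are in mm, angles in rad, forces in N, time in s.
With the tool pointing down it reaches from about 275 to 750 mm from the base axis. Payload 10.2 kg.
Tool frame: the origin (TCP) lies midway between the tips of the shut fingers; the grasp point (between the pads) lies 19 mm behind it; z points along the fingers, y is the line along which they close (so a half turn about z gives the same grasp; the last joint's range is limited). The gripper opens to 85 mm and grips with 20 to 120 N. Pads are 22 mm wide; open, the fingers measure 114 mm over their backs; the gripper's body (76 mm by 85 mm) begins 54 mm behind the grasp point. The pads swing forward as they close: fully open they stand 13 mm farther back than shut.
Start: joints at [-1.362, 0.313, 1.498, -0, 1.331, -0.223], TCP at [219.704, -476.824, 231.294] pointing down, gripper open.
Joint ranges: [-2.94, 2.94], [-0.97, 2.17], [0.19, 2.56], [-1.23, 4.37], [0.02, 3.11], [-2.88, 2.88]. Speed limits (rad/s): [2.39, 2.39, 3.01, 3.14, 3.14, 3.14].

### API

Orientations are given as a unit quaternion [w, x, y, z].
In Python, from rig import ctrl gives the robot as it stands.
- The arm moves only by the tool send_rows, never from a script. Its argument "targets" is a list of rows, each a list of 7 numbers: the closure, from -1 (fully open) to 1 (shut), so that 0 is half open, then the shift along the tool's x, y, z in m, then the turn, a rotation vector about the tool's x, y, z in rad. In form: [[claw, dx, dy, dz, ax, ay, az], ...]. A call has exactly 10 rows; each row shifts and turns the commanded pose from where the row before left it, along the tool's axes as they then stand; what a row does not reach is not made up. A row lasts 1/8 s, in which the tool goes at most 62.5 mm and 10.7 degrees, less where a joint would pass 70% of its speed; a pose out of reach is approached as far as the arm can. A call with a gripper value outside its range is refused whole. The fingers move at their own pace and stop on an object; "squeeze" is the grip in N (left out, the last holds). Time passes only in rows, so rows that do not move let the fingers close, or fill a call up. It gives the time, the measured TCP pose, the force, the opening and the grip force at its end, in the units of the state.
- ctrl.sense(): the state, without advancing time (a new reading comes with each control period).
- ctrl.capture(name): name is "side" or "top"; returns a dict with "img" (384x512x3 uint8, red, green, blue), "camera_matrix" (3x3 intrinsics, pixels), "R" (3x3) and "t" (3): a world point X has camera coordinates R X + t. Camera axes: x right, y down, z forward; pixel columns grow to the right and rows downward; lengths in mm; the calibration is good to about 2 mm. A picture is of the moment at which its call begins. There is no depth.
- ctrl.finish_job(): hands the job in; it is judged then, once.
Trained networks look in a picture, given as the dict that the camera call returned (one of the last four; its "shot" number tells which), for a name from the list of things; names that differ only in an ending like _2 or _b are one class to them, and where a whole thing is asked for, a point or a joint stands for the part that bears it (a point fixed in the world has none). Each returns a list of dicts, best first, with "score" (0 to 1); they miss things now and then, are a little off and sometimes report something else, mostly with a low value. They report only what shows in the picture. A call takes as long as a camera call. They do not tell look-alikes from the thing itself.
- ctrl.boxes_of(query, picture): "extent" ([left, top, width, height] in pixels, round what is visible of it).
- ctrl.landmark_of(query, picture): "point" ([column, row] in pixels: a listed point, or the origin of a listed thing).
The state is a dict: "time_s": time; "joints": joint angles; "dq": joint speeds; "tau": joint torques, N m; "eef_pos": TCP position; "ee_rot": TCP orientation; "force": force on the tool from outside, world axes, zero at the start; "wrist_torque": the same for the moment, N m; "grip_width": opening from 0.0 (shut) to 1.0 (fully open); "grip_force": force on a finger pad.
Only numpy, scipy, OpenCV 4.12 (cv2) and the standard library are available. Lean on these libraries where they do the work, as an engineer would, in place of code of your own. Each camera call takes 0.05 s, during which the arm holds its last target. There are 200 camera calls.

### The job

Weigh out a lot of salvaged hard-drive steel: load the empty spring scale with the motor hub, the magnet block or both, whichever brings the pan's pointer to rest between the two lips of the black marker clip. Lower the pieces onto the pan rather than dropping them, and leave the marker clip at the height where it has been set.

Things in the scene. Friction and masses are not known exactly. Their poses are not given: they have to be found in the camera images.
- pan: Round aluminium pan of the spring scale, 200 mm across, rim 4 mm high. Origin: centre of its floor's upper face, 130 mm above the bench when empty; z up. A dark pointer rod level with the floor sticks out along +y to 166 mm from the centre. The pan only sinks straight down, never tilts, by 20 mm per 100 g wherever loaded (stop at 82 mm), and settles in a second. Grey base: 170 mm square.
- marker: Black C-shaped clip on the white upright plate (44 mm wide, top 180 mm above the bench) at the pan's +y side. Its two lips, 6 mm thick, lie one above the other with a 30 mm gap. Origin: middle of the gap, 166 mm from the pan's centre; the pointer is between the lips when the pan's floor is within 15 mm of this height. Set 20 to 60 mm below the empty pan's floor; slides up or down if pushed.
- hub: Spindle-motor hub: a bright steel round, 34 mm in diameter and 26 mm high, with a boss 20 mm in diameter and 5 mm high on top, standing loose on the bench. Weighs 100 g (within 4 percent): alone it sinks the pan 20 mm, with the magnet block 60 mm. Origin at the centre of its underside, z up.
- magnet: Head-actuator magnet block: two steel plates with a dark magnet between, one solid block 60 mm long (its x), 30 mm wide (its y) and 26 mm high, lying loose on the bench. Weighs 200 g (within 4 percent): alone it sinks the pan 40 mm, with the hub 60 mm. Origin at the centre of its underside, z up.
Things that resemble listed ones, but are neither listed nor needed, are in the scene too. Leave any purple look-alike of the magnet alone.

How it is judged:
By the outcome, as a careful person would: the job done as asked, in the order asked, and still so for the second after the job is handed in, with the robot touching nothing.
It also fails if it takes over 64 s, if anything falls off the work surface, if the arm or the gripper's body presses on something with over 40 N, if the wrist force passes 120 N, or if a joint passes its speed limit or range.

## Working session

There is one attempt and no reset: what is moved stays moved. The work goes in short steps, Python scripts to look and compute and a tool call to move; the robot and the scene stay as the last step left them, time stands still between calls to the robot, and variables do not carry over. Pictures are saved under pics/ and viewed, at most 10 in all, crops included, and the job is handed in when it is done.

Besides the shell and the picture viewer there is one more tool, called after "Emit:" by a JSON object that holds its "method" and its "body". send_rows: Moves the arm, as the interface text tells. Its arguments: {"type":"object","properties":{"targets":{"type":"array"},"squeeze":{"type":"number"}},"required":["targets"]}

```bash
mkdir -p pics; cat > h.py <<'E'
import numpy as np, cv2
from rig import ctrl
def ray(p,px,z):
    K,R,t=map(np.array,(p["camera_matrix"],p["R"],p["t"]))
    d=R.T@np.linalg.inv(K)@np.array([px[0],px[1],1.]); c=-R.T@t
    return c+d*(z-c[2])/d[2]
def proj(p,X):
    K,R,t=map(np.array,(p["camera_matrix"],p["R"],p["t"]))
    q=K@(R@np.array(X,float)+t); return q[:2]/q[2]
def save(n,img,box=None,s=1.5):
    if box: img=img[box[1]:box[3],box[0]:box[2]]
    cv2.imwrite(n,cv2.resize(img,None,fx=s,fy=s,interpolation=cv2.INTER_CUBIC)[:,:,::-1])
E
python3 - <<'E'
from h import *
for n in("top","side"):
    p=ctrl.capture(n); save(f"pics/{n}0.png",p["img"])
    print(n,-np.array(p["R"]).T@np.array(p["t"]))
    for q in("pan","marker","hub","magnet"):
        for f,k in((ctrl.boxes_of,"extent"),(ctrl.landmark_of,"point")):
            print(q,[(np.round(d[k]).tolist(),round(d["score"],2), np.round(ray(p,d[k],130 if q=="pan" else 90 if q=="marker" else 0)[:2]).tolist() if k=="point" else '') for d in f(q,p)])
s=ctrl.sense();print(s["ee_rot"],s["time_s"],s["force"])
E
```

```text
top [ 300.68338523  -13.24417624 1226.55030096]
pan [([135.0, 145.0, 66.0, 65.0], 0.6, '')]
pan [([170.0, 175.0], 0.93, [517.0, 218.0])]
marker []
marker [([132.0, 207.0], 0.61, [419.0, 346.0]), ([170.0, 178.0], 0.24, [515.0, 225.0])]
hub [([256.0, 162.0, 8.0, 11.0], 0.63, '')]
hub [([259.0, 169.0], 0.41, [562.0, -69.0])]
magnet [([345.0, 155.0, 18.0, 15.0], 0.71, ''), ([340.0, 187.0, 17.0, 13.0], 0.63, ''), ([328.0, 217.0, 17.0, 16.0], 0.61, ''), ([370.0, 203.0, 15.0, 13.0], 0.44, '')]
magnet [([344.0, 196.0], 0.68, [466.0, -368.0]), ([373.0, 213.0], 0.65, [406.0, -467.0]), ([338.0, 225.0], 0.61, [364.0, -344.0]), ([349.0, 162.0], 0.51, [586.0, -392.0])]
side [  50.26660537 -987.84224966  728.21100344]
pan []
pan []
marker [([293.0, 277.0, 25.0, 26.0], 0.74, '')]
marker [([302.0, 292.0], 0.15, [416.0, -446.0])]
hub [([273.0, 208.0, 12.0, 12.0], 0.58, '')]
hub [([280.0, 216.0], 0.52, [576.0, -72.0])]
magnet [([244.0, 289.0, 25.0, 16.0], 0.91, ''), ([287.0, 275.0, 33.0, 26.0], 0.9, ''), ([332.0, 273.0, 32.0, 22.0], 0.8, ''), ([294.0, 319.0, 31.0, 22.0], 0.77, '')]
magnet [([304.0, 292.0], 0.83, [474.0, -371.0]), ([254.0, 300.0], 0.82, [357.0, -341.0]), ([347.0, 287.0], 0.76, [573.0, -404.0]), ([309.0, 332.0], 0.76, [419.0, -476.0])]
[ 3.06322283e-05  9.76783382e-01  2.14229374e-01 -1.02388100e-05] 0.9 [-1.33773497  0.62398556 -0.73581724]
```

View pics/top0.png

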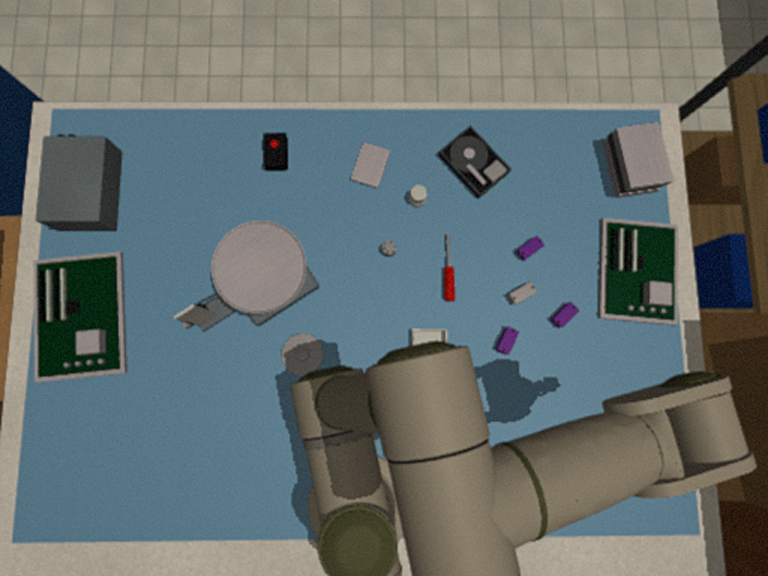

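View pics/side0.png

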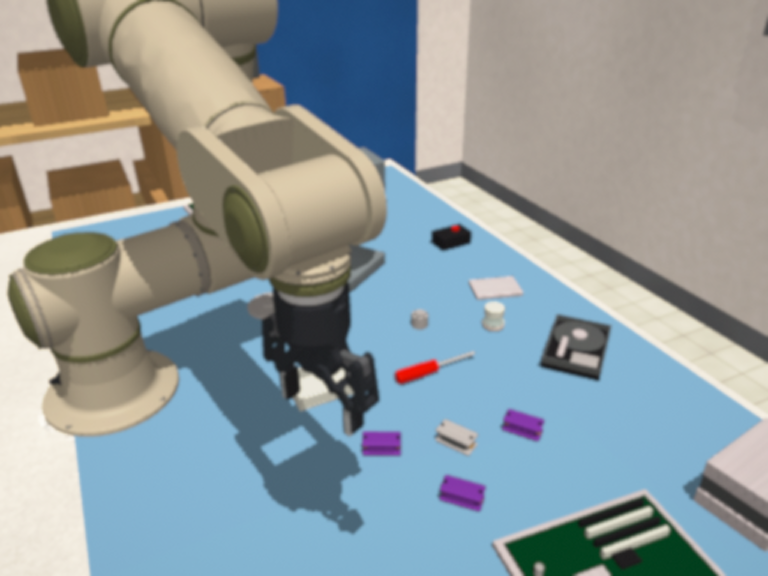

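The top view shows the pan at about (172,178) px, with the upright plate down-left of it at about (128,208). The scene also holds a bright round at (259,165), a cream knob at (279,130), a grey block at (347,195) and three purple blocks at (353,165), (377,210) and (338,227). The arm hides the scale in the side view.

Candidates for the hub are the grey round (259,165) and the cream taller knob (279,130), so I choose the grey round. Candidates for the magnet are the grey block (347,195) and the three purple blocks, so I choose the grey block. I'll check both in one crop and measure them.

```bash
cat > fit.py <<'E'
from h import *
from scipy.optimize import minimize
def mask(p,c,r=22):
    im=p["img"].astype(float); x,y=map(int,c)
    sub=im[y-r:y+r,x-r:x+r]; bg=np.median(sub.reshape(-1,3),0)
    # bench: blue dominating; steel: grey -> use chroma
    m=np.zeros(im.shape[:2],np.uint8); ch=sub[...,2]-sub[...,0]; bc=bg[2]-bg[0]
    m[y-r:y+r,x-r:x+r]=(ch<bc*0.5)|(sub.sum(2)<0.45*bg.sum())
    n,l,st,ce=cv2.connectedComponentsWithStats(m)
    k=1+np.argmin([np.hypot(*(ce[i]-c))-0.05*st[i,4] for i in range(1,n)])
    return (l==k).astype(np.uint8)
def sil(p,P,S=8):
    h=cv2.convexHull(np.array([proj(p,X) for X in P],np.float32)).reshape(-1,2)
    return h
def render(p,P):
    S=4; hh,ww=p["img"].shape[:2]; m=np.zeros((hh*S,ww*S),np.uint8)
    cv2.fillPoly(m,[np.round((sil(p,P)+0.5)*S).astype(np.int32)],255)
    return cv2.resize(m,(ww,hh),interpolation=cv2.INTER_AREA)/255.
def magP(v):
    c,s=np.cos(v[2]),np.sin(v[2])
    return [(v[0]+c*a-s*b,v[1]+s*a+c*b,z) for a in(-30,30) for b in(-15,15) for z in(0,26)]
def hubP(v):
    a=np.linspace(0,6.28,24)
    return [(v[0]+r*np.cos(t),v[1]+r*np.sin(t),z) for r,z in((17,0),(17,26),(10,31)) for t in a]
def fit(ps,ms,P,v0):
    f=lambda v:sum(np.abs(render(p,P(v))-m).sum() for p,m in zip(ps,ms))
    st=[np.array(v0)]+[np.array(v0)+np.eye(len(v0))[i]*(.4 if i==2 else 12) for i in range(len(v0))]
    r=minimize(f,v0,method="Nelder-Mead",options=dict(initial_simplex=st,maxiter=120)); return r.x,r.fun
E
python3 - <<'E'
from fit import *
T=ctrl.capture("top");S=ctrl.capture("side")
for nm,P,ct,cs,vs in(("mag",magP,(347,195),(304,290),[(470,-370,a) for a in(0,.6,1.2,1.8,2.4)]),("hub",hubP,(259,165),(279,213),[(567,-70)])):
    mt,ms=mask(T,ct),mask(S,cs); print(nm,mt.sum(),ms.sum())
    for ps,mm in(([T],[mt]),([S],[ms]),([T,S],[mt,ms])):
        r=min((fit(ps,mm,P,v) for v in vs),key=lambda q:q[1]); print(np.round(r[0],2),r[1])
a=cv2.resize(T["img"][110:240,90:220],(390,390),interpolation=2);b=cv2.resize(S["img"][190:320,240:370],(390,390),interpolation=2)
save("pics/c1.png",np.hstack([a,b]),s=1)
E
```

```text
mag 175 444
[ 466.05 -376.13    2.08] 14.956862745098038
[ 468.06 -379.03    2.07] 44.58431372549019
[ 466.95 -377.47    2.07] 65.91764705882352
hub 92 137
[573.98 -67.72] 7.450980392156863
[575.27 -69.16] 11.75686274509804
[575.14 -68.94] 23.77647058823529
```

View pics/c1.png

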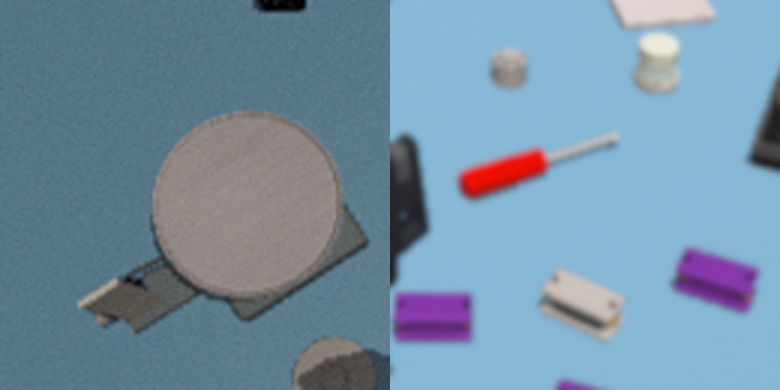

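The crop confirms the choices. The grey block is at crop (582,303), with purple blocks around it. The grey hub with its boss is at (509,68), and the cream knob at (657,60) is different. The arm has to clear the side view before I can read the clip's height, so I swing it aside.

Emit:
{"method": "send_rows", "body": {"targets": [[-1,-0.0415,-0.022,0,0,0,0],[-1,-0.0415,-0.022,0,0,0,0],[-1,-0.0415,-0.022,0,0,0,0],[-1,-0.0415,-0.022,0,0,0,0],[-1,-0.0415,-0.022,0,0,0,0],[-1,-0.0415,-0.022,0,0,0,0],[-1,-0.0415,-0.022,0,0,0,0],[-1,-0.0415,-0.022,0,0,0,0],[-1,-0.0415,-0.022,0,0,0,0],[-1,0,0,0,0,0,0]]}}

```text
time_s: 2.25
eef_pos: [-204.8, -452.9, 231.0]
ee_rot: [-0.0, 0.977, 0.212, -0.0]
force: [0.3, -0.4, 0.4]
grip_width: 1.003
grip_force: 0.0
```

```bash
python3 - <<'E'
from fit import *
T=ctrl.capture("top");S=ctrl.capture("side")
for p,n in((T,"T"),(S,"S")):
    for q,z in(("pan",130),("marker",90)):
        print(n,q,[(np.round(d["point"],1).tolist(),round(d["score"],2),np.round(ray(p,d["point"],z)).tolist()) for d in ctrl.landmark_of(q,p)], [(np.round(d["extent"]).tolist(),round(d["score"],2)) for d in ctrl.boxes_of(q,p)])
c=proj(S,(450,300,110)).astype(int);print(c)
x0,y0=max(c[0]-50,0),max(c[1]-50,0);print(x0,y0)
a=cv2.resize(S["img"][y0:y0+100,x0:x0+130],(780,600),interpolation=2)
save("pics/s1.png",a,s=1)
s=ctrl.sense();print(s["eef_pos"],s["time_s"])
E
```

```text
T pan [([171.7, 178.5], 0.76, [505.0, 211.0, 130.0])] [([141.0, 146.0, 60.0, 64.0], 0.79)]
T marker [([133.5, 208.6], 0.62, [415.0, 339.0, 90.0]), ([169.2, 178.0], 0.32, [515.0, 228.0, 90.0])] [([130.0, 148.0, 71.0, 62.0], 0.18)]
S pan [([219.5, 145.6], 0.84, [507.0, 210.0, 130.0])] [([189.0, 132.0, 64.0, 39.0], 0.56)]
S marker [([182.4, 152.5], 0.5, [405.0, 300.0, 90.0])] []
[194 144]
144 94
[-201.96148258 -453.42685969  231.39566139] 2.75
```

View pics/s1.png

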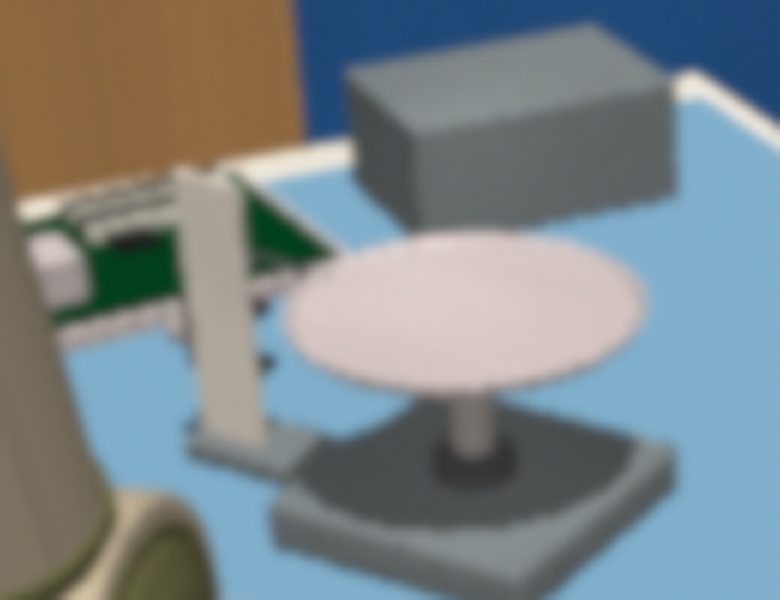

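The side view shows the pan clear, with its centre at about crop (467,310). The white plate is left of it. The clip's two lips stick out to the plate's right at crop (262,308) and (264,362), which is px (187.7,145.3) and (188,154.3). Next I convert those to heights.

```bash
python3 - <<'E'
from h import *
T=ctrl.capture("top");S=ctrl.capture("side")
# pan from ellipse fit (rim top z~134) in both
for p,c,nm in((T,(172,178),"T"),(S,(222,145),"S")):
    h=cv2.cvtColor(p["img"],cv2.COLOR_RGB2HSV); im=p["img"].astype(int)
    m=((im[...,0]-im[...,2]>-12)&(im.sum(2)>im[c[1],c[0]].sum()*.8)).astype(np.uint8)
    m=cv2.morphologyEx(m,cv2.MORPH_OPEN,np.ones((7,7)))
    n,l,st,ce=cv2.connectedComponentsWithStats(m); k=l[c[1],c[0]]; print(nm,st[k],ce[k])
    cn=max(cv2.findContours((l==k).astype(np.uint8),0,1)[0],key=len)
    W=np.array([ray(p,q,134)[:2] for q in cn[:,0].astype(float)])
    A=np.c_[2*W,np.ones(len(W))];s=np.linalg.lstsq(A,(W**2).sum(1),rcond=None)[0];print(s[:2],np.sqrt(s[2]+s[0]**2+s[1]**2))
C=np.array([506,211.])
for d in((-.58,.815),(-.61,.79),(-.55,.835)):
    M=C+166*np.array(d)
    for off in(-25,0,):
        for sx in(0,12,20):
            B=M+off*np.array(d)+sx*np.array([d[1],-d[0]])
            zs=np.arange(0,200,.5);P=np.array([proj(S,(*B,z)) for z in zs])
            print(d,off,sx,B.round(),[zs[np.argmin(abs(P[:,1]-r))] for r in(145.3,154.3,149.8)],"col at mid",P[np.argmin(abs(P[:,1]-149.8)),0].round(1), "top180",proj(S,(*B,180)).round(1))
E
```

```text
T [ 141  147   62   61 2951] [171.36699424 177.35242291]
[509.62724687 211.47880558] 95.44660540832261
S [ 192  133   59   26 1227] [220.78810106 145.36837816]
[510.06449028 207.19738108] 95.94997354677217
(-0.58, 0.815) -25 0 [424. 326.] [np.float64(102.0), np.float64(67.5), np.float64(84.5)] col at mid 185.6 top180 [182.7 124.1]
(-0.58, 0.815) -25 12 [434. 333.] [np.float64(97.0), np.float64(62.0), np.float64(79.5)] col at mid 187.7 top180 [184.9 122.8]
(-0.58, 0.815) -25 20 [441. 338.] [np.float64(93.5), np.float64(58.5), np.float64(76.0)] col at mid 189.2 top180 [186.3 122. ]
(-0.58, 0.815) 0 0 [410. 346.] [np.float64(96.5), np.float64(62.0), np.float64(79.5)] col at mid 179.9 top180 [176.7 122.8]
(-0.58, 0.815) 0 12 [420. 353.] [np.float64(91.5), np.float64(56.5), np.float64(74.0)] col at mid 182.1 top180 [178.9 121.6]
(-0.58, 0.815) 0 20 [426. 358.] [np.float64(88.5), np.float64(53.0), np.float64(71.0)] col at mid 183.5 top180 [180.3 120.8]
(-0.61, 0.79) -25 0 [420. 322.] [np.float64(104.5), np.float64(70.0), np.float64(87.0)] col at mid 184.6 top180 [181.9 124.6]
(-0.61, 0.79)
[... 664 characters left out ...]
p.float64(65.0), np.float64(82.5)] col at mid 186.5 top180 [183.7 123.5]
(-0.55, 0.835) -25 12 [438. 335.] [np.float64(95.0), np.float64(60.0), np.float64(77.5)] col at mid 188.8 top180 [185.9 122.3]
(-0.55, 0.835) -25 20 [445. 340.] [np.float64(91.5), np.float64(56.5), np.float64(74.0)] col at mid 190.3 top180 [187.4 121.5]
(-0.55, 0.835) 0 0 [415. 350.] [np.float64(94.0), np.float64(59.5), np.float64(77.0)] col at mid 181.0 top180 [177.8 122.2]
(-0.55, 0.835) 0 12 [425. 356.] [np.float64(89.0), np.float64(54.0), np.float64(72.0)] col at mid 183.3 top180 [180.1 121. ]
(-0.55, 0.835) 0 20 [431. 361.] [np.float64(86.0), np.float64(50.5), np.float64(68.5)] col at mid 184.8 top180 [181.6 120.2]
```

Depending on exactly where the lips sit, the clip's mid-height comes out at 70–87 mm. That rules out the hub alone (110) and needs the magnet in either remaining case. So I load the magnet first (floor at about 90), then look and add the hub only if needed. I turn the tool to the magnet's yaw, which also suits the pan.

Emit:
{"method": "send_rows", "body": {"targets": [[-1,0,0,0,0,0,-0.164],[-1,0,0,0,0,0,-0.164],[-1,0,0,0,0,0,-0.164],[-1,0,0,0,0,0,-0.164],[-1,0,0,0,0,0,-0.164],[-1,0,0,0,0,0,-0.164],[-1,0,0,0,0,0,-0.164],[-1,0,0,0,0,0,-0.164],[-1,0,0,0,0,0,-0.164],[-1,0,0,0,0,0,-0.164]]}}

```text
time_s: 4.1
eef_pos: [-202.3, -453.3, 231.3]
ee_rot: [0.0, 0.507, 0.862, 0.0]
force: [0.7, 0.7, 0.1]
grip_width: 1.004
grip_force: 0.0
```

Emit:
{"method": "send_rows", "body": {"targets": [[-1,-0.022,0.056,0,0,0,0],[-1,-0.022,0.056,0,0,0,0],[-1,-0.022,0.056,0,0,0,0],[-1,-0.022,0.056,0,0,0,0],[-1,-0.022,0.056,0,0,0,0],[-1,-0.022,0.056,0,0,0,0],[-1,-0.022,0.056,0,0,0,0],[-1,-0.022,0.056,0,0,0,0],[-1,-0.022,0.056,0,0,0,0],[-1,-0.022,0.056,0,0,0,0]]}}

```text
time_s: 5.35
eef_pos: [396.5, -376.7, 231.4]
ee_rot: [0.0, 0.51, 0.86, -0.0]
force: [-0.1, -0.3, 0.1]
grip_width: 1.002
grip_force: 0.0
```

```bash
cat >> h.py <<'E'
from scipy.spatial.transform import Rotation as Ro
def delta(x,y,z):
    s=ctrl.sense();q=s["ee_rot"];R=Ro.from_quat([q[1],q[2],q[3],q[0]])
    yx=R.as_matrix()[:,0]
    print("t",s["time_s"],"pos",np.round(s["eef_pos"],1),"yaw_x",np.arctan2(yx[1],yx[0]).round(3),"tool delta",R.inv().apply(np.array([x,y,z])-s["eef_pos"]).round(1),"j",np.round(s["joints"],2))
E
python3 - <<'E'
from h import *
delta(467,-377,60)
E
```

```text
t 5.35 pos [ 396.5 -376.7  231.4] yaw_x 2.072 tool delta [-34.   61.7 171.4] j [-0.97  0.36  1.43 -0.    1.35 -1.48]
```

Emit:
{"method": "send_rows", "body": {"targets": [[-1,-0.012,0.021,0.01,0,0,0],[-1,-0.012,0.021,0.03,0,0,0],[-1,-0.01,0.02,0.03,0,0,0],[-1,0,0,0.04,0,0,0],[-1,0,0,0.04,0,0,0],[-1,0,0,0.021,0,0,0],[-1,0,0,0,0,0,0],[-1,0,0,0,0,0,0],[-1,0,0,0,0,0,0],[-1,0,0,0,0,0,0]]}}

```text
time_s: 6.6
eef_pos: [465.4, -377.6, 61.0]
ee_rot: [0.001, 0.51, 0.86, -0.0]
force: [-0.6, -0.2, -0.8]
grip_width: 1.001
grip_force: 0.0
```

```bash
python3 - <<'E'
from h import *
delta(467,-377,4)
S=ctrl.capture("side"); c=proj(S,(467,-377,40)).astype(int); save("pics/s2.png",S["img"],(c[0]-70,c[1]-55,c[0]+70,c[1]+50),5)
E
```

```text
t 6.6 pos [ 465.4 -377.6   61. ] yaw_x 2.072 tool delta [-0.2  1.7 57. ] j [-0.88  0.65  1.45  0.    1.04 -1.38]
```

View pics/s2.png

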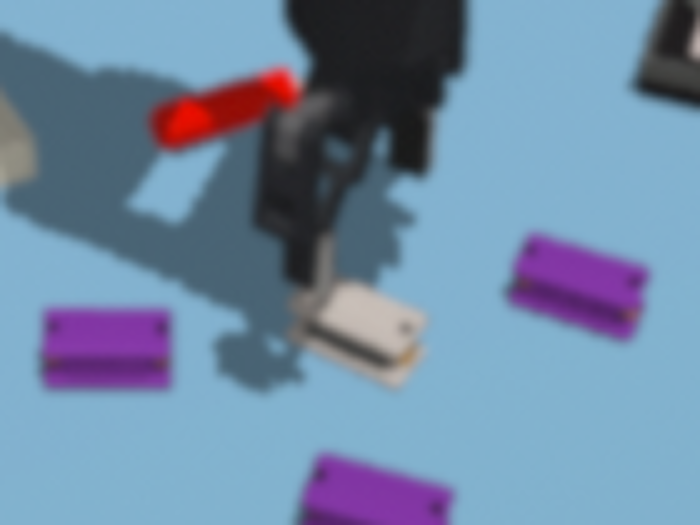

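The open fingers straddle the grey block across its short side, with pads near picture (305,270) and (410,160). The purple blocks are clear. I go down and grip.

Emit:
{"method": "send_rows", "body": {"targets": [[-1,0,0.0015,0.015,0,0,0],[-1,0,0,0.02,0,0,0],[-1,0,0,0.015,0,0,0],[-1,0,0,0.007,0,0,0],[-1,0,0,0,0,0,0],[1,0,0,0,0,0,0],[1,0,0,0,0,0,0],[1,0,0,0,0,0,0],[1,0,0,0,0,0,0],[1,0,0,0,0,0,0]], "squeeze": 50}}

```text
time_s: 7.9
eef_pos: [466.7, -376.9, 3.8]
ee_rot: [0.0, 0.51, 0.86, -0.0]
force: [-0.3, 0.4, 6.4]
grip_width: 0.338
grip_force: 51.6
```

Emit:
{"method": "send_rows", "body": {"targets": [[1,0,0,0,0,0,0],[1,0,0,0,0,0,0],[1,0,0,-0.02,0,0,0],[1,0,0,-0.04,0,0,0],[1,0,0,-0.04,0,0,0],[1,0,0,-0.04,0,0,0],[1,0,0,-0.04,0,0,0],[1,0,0,-0.02,0,0,0],[1,0,0,0,0,0,0],[1,0,0,0,0,0,0]]}}

```text
time_s: 9.15
eef_pos: [466.1, -376.2, 201.6]
ee_rot: [-0.001, 0.51, 0.86, 0.0]
force: [-0.5, 0.0, -3.0]
grip_width: 0.342
grip_force: 50.8
```

```bash
python3 - <<'E'
from h import *
delta(486,194,204)
s=ctrl.sense();print(s["grip_width"],s["grip_force"],s["force"])
E
```

```text
t 9.15 pos [ 466.1 -376.2  201.6] yaw_x 2.072 tool delta [490.5 291.3  -1.2] j [-0.87  0.5   1.3   0.    1.34 -1.38]
0.34196730742908416 50.78156232833862 [-0.47262595  0.01645353 -3.00797521]
```

Emit:
{"method": "send_rows", "body": {"targets": [[1,0.05,0.03,0,0,0,0],[1,0.05,0.03,0,0,0,0],[1,0.05,0.03,0,0,0,0],[1,0.05,0.03,0,0,0,0],[1,0.05,0.03,0,0,0,0],[1,0.05,0.03,0,0,0,0],[1,0.05,0.03,0,0,0,0],[1,0.05,0.03,0,0,0,0],[1,0.05,0.03,0,0,0,0],[1,0.04,0.021,0,0,0,0]]}}

```text
time_s: 10.4
eef_pos: [485.6, 195.1, 201.9]
ee_rot: [-0.001, 0.509, 0.861, -0.001]
force: [0.6, -1.6, -1.9]
grip_width: 0.335
grip_force: 50.7
```

Emit:
{"method": "send_rows", "body": {"targets": [[1,0,0,0,0,0,0],[1,0,0,0.01,0,0,0],[1,0,0,0.02,0,0,0],[1,0,0,0.015,0,0,0],[1,0,0,0.01,0,0,0],[1,0,0,0.005,0,0,0],[1,0,0,0.003,0,0,0],[1,0,0,0,0,0,0],[1,0,0,0,0,0,0],[1,0,0,0,0,0,0]]}}

```text
time_s: 11.65
eef_pos: [486.5, 193.0, 140.5]
ee_rot: [0.0, 0.51, 0.86, 0.0]
force: [0.1, -0.0, -1.6]
grip_width: 0.342
grip_force: 50.8
```

```bash
python3 - <<'E'
from h import *
delta(486,194,96)
s=ctrl.sense();print(s["grip_width"],s["grip_force"],s["force"])
p=ctrl.capture("top"); save("pics/t3.png",p["img"],(90,110,240,240),4)
E
```

```text
t 11.65 pos [486.5 193.  140.5] yaw_x 2.072 tool delta [ 1.2  0.  44.5] j [ 0.15  0.4   1.63  0.    1.11 -0.35]
0.3423312637850514 50.76547622680664 [ 0.12931538 -0.03544733 -1.64575404]
```

View pics/t3.png

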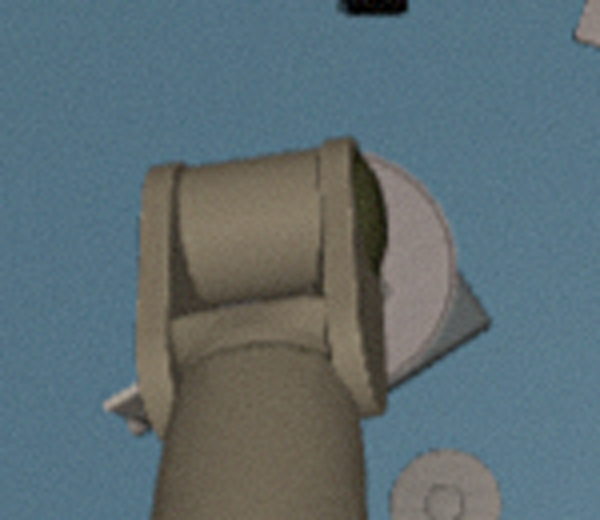

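The arm hides the pan centre from above, but the pose and force say the block is above the pan at the planned spot. I lower it slowly with the pan.

Emit:
{"method": "send_rows", "body": {"targets": [[1,0,0,0.003,0,0,0],[1,0,0,0.003,0,0,0],[1,0,0,0.003,0,0,0],[1,0,0,0.004,0,0,0],[1,0,0,0.005,0,0,0],[1,0,0,0.005,0,0,0],[1,0,0,0.005,0,0,0],[1,0,0,0.005,0,0,0],[1,0,0,0.004,0,0,0],[1,0,0,0.003,0,0,0]]}}

```text
time_s: 12.95
eef_pos: [486.4, 192.9, 100.1]
ee_rot: [0.0, 0.51, 0.86, 0.0]
force: [-1.1, 1.0, -1.1]
grip_width: 0.342
grip_force: 51.0
```

Emit:
{"method": "send_rows", "body": {"targets": [[1,0,0,0.003,0,0,0],[1,0,0,0.0015,0,0,0],[1,0,0,0,0,0,0],[1,0,0,0,0,0,0],[0.2,0,0,0,0,0,0],[0,0,0,0,0,0,0],[-0.2,0,0,0,0,0,0],[-0.2,0,0,0,0,0,0],[-0.2,0,0,0,0,0,0],[-0.2,0,0,0,0,0,0]]}}

```text
time_s: 14.2
eef_pos: [486.4, 192.9, 95.8]
ee_rot: [-0.0, 0.51, 0.86, 0.0]
force: [-0.8, -0.0, -0.6]
grip_width: 0.604
grip_force: 0.0
```

Emit:
{"method": "send_rows", "body": {"targets": [[-0.2,0,0,-0.005,0,0,0],[-0.2,0,0,-0.015,0,0,0],[-0.2,0,0,-0.03,0,0,0],[-0.2,0,0,-0.05,0,0,0],[-0.5,0,0,-0.05,0,0,0],[-1,-0.04,0.01,0,0,0,0],[-1,-0.05,0.01,0,0,0,0],[-1,-0.05,0.01,0,0,0,0],[-1,-0.05,0.01,0,0,0,0],[-1,-0.05,0.01,0,0,0,0]]}}

```text
time_s: 15.45
eef_pos: [646.3, 5.1, 247.2]
ee_rot: [0.001, 0.51, 0.86, 0.0]
force: [0.1, 0.4, 0.2]
grip_width: 1.0
grip_force: 0.0
```

```bash
python3 - <<'E'
from h import *
delta(575,-69,200)
T=ctrl.capture("top");S=ctrl.capture("side")
a=cv2.resize(T["img"][130:230,110:210],(390,390),interpolation=2);b=cv2.resize(S["img"][100:200,140:240],(390,390),interpolation=2)
save("pics/m4.png",np.hstack([a,b]),s=1)
E
```

```text
t 15.45 pos [646.3   5.1 247.2] yaw_x 2.072 tool delta [-30.7 -98.2  47.1] j [-0.17  0.58  1.05  0.    1.5  -0.67]
```

View pics/m4.png

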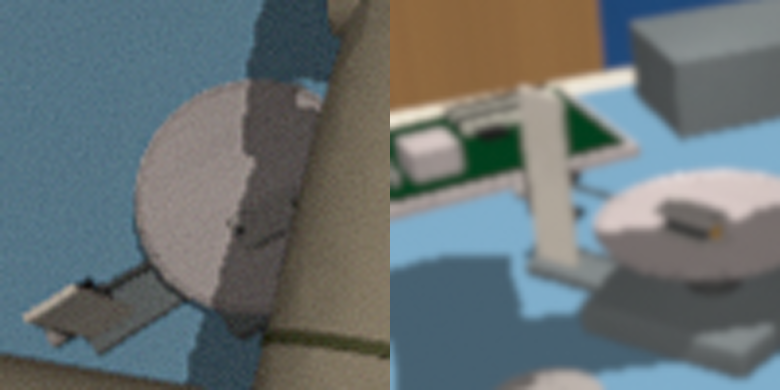

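The magnet sits on the pan at side crop (690,220), and the pan has sunk. The pointer runs left from (612,195) to the plate near (575,184). The lips show at (575,177) and (577,212), so it is close to the upper lip. I need a sharper measurement, so I average frames and look enlarged.

```bash
python3 - <<'E'
from h import *
import pickle
out={}
for n in("top","side"):
    ps=[ctrl.capture(n) for _ in range(5)]; p=dict(ps[0]); p["img"]=np.mean([q["img"] for q in ps],0).astype(np.uint8); out[n]=p
pickle.dump(out,open("m.pkl","wb"))
a=cv2.resize(out["top"]["img"][190:225,112:150],(380,350),interpolation=cv2.INTER_CUBIC)
b=cv2.resize(out["side"]["img"][117:167,165:205],(400,500),interpolation=cv2.INTER_CUBIC)
c=np.zeros((500,780,3),np.uint8);c[:350,:380]=a;c[:,380:]=b
c=np.clip(c*1.5,0,255).astype(np.uint8)
save("pics/z5.png",c,s=1)
for q in("marker","magnet"):
  for n in out:
    print(q,n,[(np.round(d["point"],1).tolist(),round(d["score"],2)) for d in ctrl.landmark_of(q,ctrl.capture(n))][:3])
E
```

```text
marker top []
marker side [([181.2, 151.3], 0.47)]
magnet top [([334.2, 228.3], 0.76), ([353.1, 163.7], 0.73), ([180.3, 187.6], 0.47)]
magnet side [([307.1, 331.6], 0.88), ([346.7, 284.8], 0.84), ([253.4, 300.6], 0.59)]
```

View pics/z5.png

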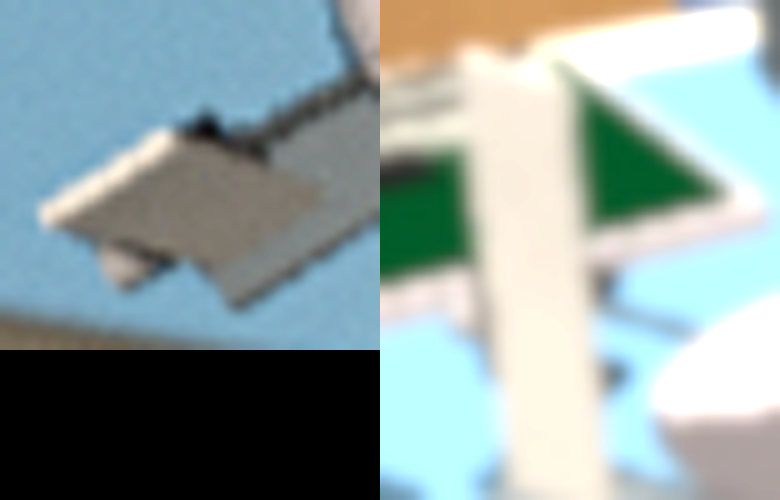

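```bash
python3 - <<'E'
from h import *
import pickle
o=pickle.load(open("m.pkl","rb"));T,S=o["top"],o["side"]
C=np.array([509,210.])
p1,p2=ray(T,(148,198.3),90)[:2],ray(T,(135.5,204),90)[:2]; print("pointer T",p1,p2)
q1,q2=ray(S,(196,150),90)[:2],ray(S,(189,147.8),90)[:2]; print("pointer S",q1,q2)
e1,e2=ray(T,(116.5,211.5),180)[:2],ray(T,(129.,203.7),180)[:2]; print("plate top",e1,e2,np.linalg.norm(e1-e2))
d=(e1-e2)/np.linalg.norm(e1-e2);print("plate dir",d,"ptr dir",(p2-p1)/np.linalg.norm(p2-p1), "C->p2",(p2-C)/np.linalg.norm(p2-C))
for dd in(d,(p2-C)/np.linalg.norm(p2-C),(p2-p1)/np.linalg.norm(p2-p1)):
    ex=np.array([dd[1],-dd[0]]); f=lambda w:(np.array([ex@(w-C),dd@(w-C)])).round(1)
    print("dir",dd.round(3),"plate",f(e1),f(e2),"ptr",f(p1),f(p2),f(q1),f(q2),"lipU T z90-105",[f(ray(T,(132.5,202),z)[:2]) for z in(90,105)],"lip2 T",[f(ray(T,(138.5,205.5),z)[:2]) for z in(55,70,90)],
     "\n lipU S",[(z,f(ray(S,(187.3,145),z)[:2])) for z in(88,93,98,103,108)],"lipL S",[(z,f(ray(S,(188.2,154.5),z)[:2])) for z in(52,57,62,67,72)])
    # side-view plate edges
    print(" plate S top", f(ray(S,(173.7,122.5),180)[:2]),f(ray(S,(184.5,124.5),180)[:2]))
E
```

```text
pointer T [448.04450258 294.11645242] [429.70821094 333.53663449]
pointer S [452.46251085 296.47059495] [436.89948862 324.72228171]
plate top [397.46823565 361.00607571] [420.47722126 325.30702372] 42.47158734360967
plate dir [-0.54175007  0.84053962] ptr dir [-0.42175577  0.90670947] C->p2 [-0.54015676  0.84156442]
dir [-0.542  0.841] plate [-11.9 187.3] [-11.9 144.9] ptr [ -5.7 103.7] [  0.3 146.8] [ -0.7 103.3] [  1.5 135.5] lipU T z90-105 [array([ 11.1, 151.6]), array([  7.1, 148.6])] lip2 T [array([ -0.3, 147.8]), array([ -4.1, 145. ]), array([ -9.2, 141.2])] 
 lipU S [(88, array([ 20. , 157.9])), (93, array([ 11.8, 150.7])), (98, array([  3.6, 143.6])), (103, array([ -4.7, 136.4])), (108, array([-12.9, 129.3]))] lipL S [(52, array([ 17.9, 156.6])), (57, array([ 10.2, 149.8])), (62, array([  2.4, 143.1])), (67, array([ -5.4, 136.3])), (72, array([-13.2, 129.5]))]
 plate S top [-12.3 179.3] [ -8.7 135.6]
dir [-0.54   0.842] plate [-12.3 187.3] [-12.2 144.9] ptr [ -5.9 103.7] [ -0.  146.8] [ -0.9 103.3] [  1.3 135.5] lipU T z90-105 [array([ 10.8, 151.6]), array([  6.8, 148.6])] li
[... 329 characters left out ...]
7, array([ -5.7, 136.3])), (72, array([-13.4, 129.5]))]
 plate S top [-12.7 179.3] [ -9.  135.6]
dir [-0.422  0.907] plate [-37.4 184. ] [-31.6 141.9] ptr [-19.8 102. ] [-19.8 145.5] [-14.8 102.2] [-17.  134.4] lipU T z90-105 [array([ -9.7, 151.7]), array([-13.3, 148.2])] lip2 T [array([-20.5, 146.4]), array([-23.9, 143.1]), array([-28.4, 138.6])] 
 lipU S [(88, array([ -1.7, 159.2])), (93, array([ -8.9, 150.9])), (98, array([-16.1, 142.7])), (103, array([-23.3, 134.5])), (108, array([-30.5, 126.3]))] lipL S [(52, array([ -3.6, 157.6])), (57, array([-10.4, 149.8])), (62, array([-17.2, 142.1])), (67, array([-24. , 134.3])), (72, array([-30.8, 126.5]))]
 plate S top [-36.7 175.9] [-27.2 133.2]
```

```bash
python3 - <<'E'
from h import *
import pickle
o=pickle.load(open("m.pkl","rb"));T,S=o["top"],o["side"]
print("side red, cols 183-196");
for r in range(140,160): print(r,S["img"][r,183:197,0])
print("top blue, cols 128-144")
for r in range(198,212): print(r,T["img"][r,128:145,2])
E
```

```text
side red, cols 183-196
140 [165 154 135 125 136 144 145 150 160 164 163 162 161 159]
141 [166 161 153 152 159 160 156 157 159 158 156 153 150 147]
142 [168 163 156 152 153 151 149 150 149 147 144 142 139 137]
143 [168 162 147 132 127 130 135 138 139 137 134 132 131 130]
144 [169 161 141 112  96 104 120 129 130 130 129 128 128 127]
145 [170 163 143 107  79  89 112 124 127 128 128 127 127 127]
146 [171 166 149 113  86  94 112 122 125 126 127 127 127 127]
147 [172 168 153 124 100  99 108 115 119 122 123 124 125 126]
148 [173 169 158 136 114 104 104 106 110 112 114 115 119 124]
149 [173 171 162 145 128 116 111 109 108 106 104 106 112 124]
150 [174 172 164 149 135 125 122 119 117 113 109 110 119 139]
151 [174 172 165 150 133 124 124 124 124 123 122 130 147 169]
152 [174 173 164 146 123 112 115 122 126 129 137 154 175 193]
153 [174 173 164 143 111  90  96 114 126 136 153 174 192 205]
154 [174 173 167 146 109  79  86 110 129 148 171 190 202 210]
155 [175 173 169 151 116  90  99 117 137 162 184 199 208 213]
156 [174 174 170 155 127 111 115 125 142 168 189 202 210 213]
157 [174 174 171 160 14
[... 419 characters left out ...]
4 135 112  78  93 129 135 136 138 118  80  68  50  47  47  68]
202 [135 112  88  60  24  42 104 100  95  96  78  50  45  49  68  78  87]
203 [145  97  56  32  16  15  53  59  58  55  48  46  46  72  87  88  89]
204 [135  97  72  60  56  46  34  37  37  29  45  70  78  86  90  91  89]
205 [103  81  75  73  70  69  60  47  46  32  44  82  89  90  89  89  88]
206 [76 70 69 71 74 73 72 67 68 60 55 79 87 89 89 89 90]
207 [70 69 72 73 73 73 71 74 74 73 70 76 74 79 85 87 92]
208 [71 71 69 71 71 74 74 74 73 73 72 74 73 76 78 78 84]
209 [72 71 73 73 70 72 72 74 74 75 75 75 74 71 71 73 84]
210 [71 71 71 71 72 74 71 74 74 75 73 74 72 74 72 75 83]
211 [74 73 70 73 73 74 76 75 76 75 74 74 75 75 83 85 88]
```

```bash
python3 - <<'E'
from h import *
import pickle
o=pickle.load(open("m.pkl","rb"));T,S=o["top"],o["side"]
C=np.array([509,210.]);d=np.array([-.542,.84]);ex=np.array([.84,.542])
W=lambda x,y,z:(*(C+x*ex+y*d),z)
for x in(-8,0,6,11):
  for y in(146,151,158):
    print(x,y,"T z95,59:",proj(T,W(x,y,95)).round(1),proj(T,W(x,y,59)).round(1)," S z96,60",proj(S,W(x,y,96)).round(1),proj(S,W(x,y,60)).round(1))
print("ptr tip z90",proj(T,W(0,166,90)),proj(S,W(0,166,90)),"y=140",proj(T,W(0,140,90)),proj(S,W(0,140,90)))
E
```

```text
-8 146 T z95,59: [136.6 205.9] [139.8 207. ]  S z96,60 [184.7 146.6] [185.7 156. ]
-8 151 T z95,59: [135.2 206.7] [138.5 207.8]  S z96,60 [183.6 146.4] [184.6 155.7]
-8 158 T z95,59: [133.3 207.9] [136.7 209. ]  S z96,60 [182.  145.9] [183.1 155.3]
0 146 T z95,59: [135.3 203.8] [138.6 205. ]  S z96,60 [186.2 145.8] [187.2 155.1]
0 151 T z95,59: [134.  204.6] [137.3 205.8]  S z96,60 [185.  145.5] [186.1 154.8]
0 158 T z95,59: [132.1 205.8] [135.5 207. ]  S z96,60 [183.5 145.1] [184.5 154.4]
6 146 T z95,59: [134.4 202.2] [137.7 203.5]  S z96,60 [187.2 145.1] [188.2 154.4]
6 151 T z95,59: [133.  203.1] [136.4 204.3]  S z96,60 [186.1 144.8] [187.1 154.1]
6 158 T z95,59: [131.1 204.2] [134.5 205.5]  S z96,60 [184.5 144.4] [185.6 153.7]
11 146 T z95,59: [133.6 200.9] [136.9 202.2]  S z96,60 [188.1 144.6] [189.1 153.9]
11 151 T z95,59: [132.2 201.8] [135.6 203. ]  S z96,60 [187.  144.3] [188.  153.6]
11 158 T z95,59: [130.3 203. ] [133.8 204.2]  S z96,60 [185.4 143.9] [186.4 153.2]
ptr tip z90 [130.38954212 207.32534493] [181.83820071 146.16359523] y=140 [137.3958292  202.93881869] [187.69410903 147.70895828]
```

From the two-view lip positions and the pointer check (predicted row 147.7, seen about 148), the gap's middle comes out near 76 mm, with an error of about 3 mm. The magnet alone, at 90 mm, lies at the very edge of the gap or outside it. Both pieces, at about 70 mm, lie well inside, so the hub goes on too. I turn the tool by 90° so the fingers stay clear of the magnet on the pan.

Emit:
{"method": "send_rows", "body": {"targets": [[-1,0,0,0,0,0,0.157],[-1,0,0,0,0,0,0.157],[-1,0,0,0,0,0,0.157],[-1,0,0,0,0,0,0.157],[-1,0,0,0,0,0,0.157],[-1,0,0,0,0,0,0.157],[-1,0,0,0,0,0,0.157],[-1,0,0,0,0,0,0.157],[-1,0,0,0,0,0,0.157],[-1,0,0,0,0,0,0.157]]}}

```text
time_s: 17.7
eef_pos: [645.5, 6.4, 245.8]
ee_rot: [-0.0, 0.969, 0.246, -0.0]
force: [-0.5, 0.3, -1.2]
grip_width: 0.998
grip_force: 0.0
```

```bash
python3 - <<'E'
from h import *
delta(575,-69,60)
E
```

```text
t 17.7 pos [645.5   6.4 245.8] yaw_x 0.497 tool delta [-97.9  32.7 185.8] j [-0.17  0.58  1.06  0.    1.5   0.9 ]
```

Emit:
{"method": "send_rows", "body": {"targets": [[-1,-0.03,0.01,0,0,0,0],[-1,-0.03,0.01,0.02,0,0,0],[-1,-0.03,0.01,0.03,0,0,0],[-1,-0.008,0.003,0.04,0,0,0],[-1,0,0,0.04,0,0,0],[-1,0,0,0.035,0,0,0],[-1,0,0,0.02,0,0,0],[-1,0,0,0,0,0,0],[-1,0,0,0,0,0,0],[-1,0,0,0,0,0,0]]}}

```text
time_s: 18.95
eef_pos: [576.0, -69.8, 61.9]
ee_rot: [0.001, 0.969, 0.248, 0.001]
force: [-1.0, 0.6, -0.6]
grip_width: 1.002
grip_force: 0.0
```

```bash
python3 - <<'E'
from h import *
delta(575,-69,4)
p=ctrl.capture("side"); c=proj(p,(575,-69,40)).astype(int); save("pics/s6.png",p["img"],(c[0]-40,c[1]-40,c[0]+40,c[1]+30),6)
E
```

```text
t 18.95 pos [576.  -69.8  61.9] yaw_x 0.502 tool delta [-0.6 -1.3 57.9] j [-0.32  0.61  1.52  0.    1.01  0.75]
```

View pics/s6.png

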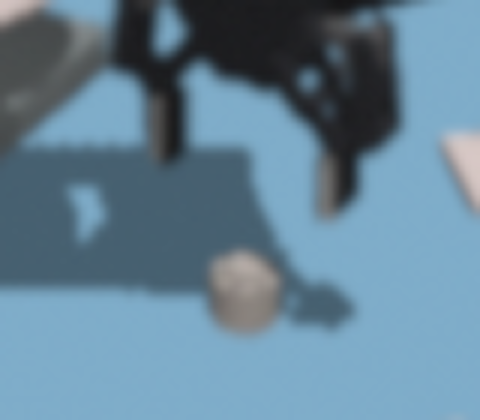

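The hub stands at picture (243,290), between the open fingers at (165,130) and (335,185). I go down, grip and lift.

Emit:
{"method": "send_rows", "body": {"targets": [[-1,0,-0.001,0.015,0,0,0],[-1,0,0,0.02,0,0,0],[-1,0,0,0.015,0,0,0],[-1,0,0,0.008,0,0,0],[-1,0,0,0,0,0,0],[1,0,0,0,0,0,0],[1,0,0,0,0,0,0],[1,0,0,0,0,0,0],[1,0,0,0,0,0,0],[1,0,0,0,0,0,0]], "squeeze": 50}}

```text
time_s: 20.25
eef_pos: [575.3, -68.8, 3.4]
ee_rot: [0.0, 0.969, 0.248, 0.0]
force: [-0.4, 0.7, 6.6]
grip_width: 0.38
grip_force: 49.6
```

Emit:
{"method": "send_rows", "body": {"targets": [[1,0,0,0,0,0,0],[1,0,0,0,0,0,0],[1,0,0,-0.02,0,0,0],[1,0,0,-0.04,0,0,0],[1,0,0,-0.04,0,0,0],[1,0,0,-0.04,0,0,0],[1,0,0,-0.04,0,0,0],[1,0,0,-0.02,0,0,0],[1,0,0,0,0,0,0],[1,0,0,0,0,0,0]]}}

```text
time_s: 21.5
eef_pos: [574.5, -68.6, 201.3]
ee_rot: [-0.001, 0.969, 0.248, -0.001]
force: [0.3, -0.1, -2.0]
grip_width: 0.38
grip_force: 49.8
```

```bash
python3 - <<'E'
from h import *
delta(544,233,160)
s=ctrl.sense();print(s["grip_width"],s["grip_force"],s["force"])
E
```

```text
t 21.5 pos [574.5 -68.6 201.3] yaw_x 0.502 tool delta [ 118.4 -279.    41.6] j [-0.32  0.45  1.37 -0.    1.32  0.75]
0.3796647217935717 49.763524532318115 [ 0.25748233 -0.1179183  -2.02569911]
```

Emit:
{"method": "send_rows", "body": {"targets": [[1,0.016,-0.037,0,0,0,0],[1,0.016,-0.037,0,0,0,0],[1,0.016,-0.037,0,0,0,0],[1,0.016,-0.037,0,0,0,0],[1,0.016,-0.037,0,0,0,0],[1,0.016,-0.037,0,0,0,0],[1,0.012,-0.037,0,0,0,0],[1,0.01,-0.02,0,0,0,0],[1,0,0,0.01,0,0,0],[1,0,0,0.02,0,0,0]]}}

```text
time_s: 22.75
eef_pos: [544.2, 231.9, 171.4]
ee_rot: [0.0, 0.969, 0.248, -0.0]
force: [-0.1, 0.7, -1.8]
grip_width: 0.378
grip_force: 49.9
```

Emit:
{"method": "send_rows", "body": {"targets": [[1,0,0,0.02,0,0,0],[1,0,0,0.02,0,0,0],[1,0,0,0.015,0,0,0],[1,0,0,0.01,0,0,0],[1,0,0,0.005,0,0,0],[1,0,0,0.003,0,0,0],[1,0,0,0.002,0,0,0],[1,0,0,0.002,0,0,0],[1,0,0,0.002,0,0,0],[1,0,0,0.002,0,0,0]]}}

```text
time_s: 24.0
eef_pos: [544.3, 232.6, 91.8]
ee_rot: [0.0, 0.969, 0.248, 0.0]
force: [-0.1, 0.7, -0.5]
grip_width: 0.381
grip_force: 49.9
```

```bash
python3 - <<'E'
from h import *
delta(544,233,75)
s=ctrl.sense();print(s["grip_width"],s["force"])
E
```

```text
t 24.0 pos [544.3 232.6  91.8] yaw_x 0.502 tool delta [-0.1 -0.5 16.8] j [0.21 0.59 1.46 0.   1.09 1.28]
0.38141347395208774 [-0.1220374   0.68132119 -0.48419043]
```

Emit:
{"method": "send_rows", "body": {"targets": [[1,0,0,0.003,0,0,0],[1,0,0,0.004,0,0,0],[1,0,0,0.004,0,0,0],[1,0,0,0.003,0,0,0],[1,0,0,0.002,0,0,0],[1,0,0,0.001,0,0,0],[1,0,0,0,0,0,0],[1,0,0,0,0,0,0],[1,0,0,0,0,0,0],[1,0,0,0,0,0,0]]}}

```text
time_s: 25.25
eef_pos: [544.2, 232.6, 74.8]
ee_rot: [0.0, 0.969, 0.248, -0.0]
force: [-0.3, 0.2, 0.5]
grip_width: 0.379
grip_force: 49.9
```

Emit:
{"method": "send_rows", "body": {"targets": [[0.1,0,0,0,0,0,0],[-0.1,0,0,0,0,0,0],[-0.3,0,0,0,0,0,0],[-0.3,0,0,0,0,0,0],[-0.3,0,0,0,0,0,0],[-0.3,0,0,0,0,0,0],[-0.3,0,0,-0.005,0,0,0],[-0.3,0,0,-0.015,0,0,0],[-0.3,0,0,-0.03,0,0,0],[-0.3,0,0,-0.04,0,0,0]]}}

```text
time_s: 26.5
eef_pos: [544.0, 232.5, 166.3]
ee_rot: [-0.0, 0.969, 0.248, -0.0]
force: [0.4, -0.6, -1.0]
grip_width: 0.652
grip_force: 0.0
```

Emit:
{"method": "send_rows", "body": {"targets": [[-0.3,0,0,-0.05,0,0,0],[-0.3,0,0,-0.03,0,0,0],[-1,-0.004,0.05,0,0,0,0],[-1,-0.004,0.05,0,0,0,0],[-1,-0.004,0.05,0,0,0,0],[-1,-0.004,0.05,0,0,0,0],[-1,-0.004,0.05,0,0,0,0],[-1,0,0,0,0,0,0],[-1,0,0,0,0,0,0],[-1,0,0,0,0,0,0]]}}

```text
time_s: 27.75
eef_pos: [646.7, 5.0, 245.5]
ee_rot: [0.0, 0.969, 0.249, 0.0]
force: [-0.0, -0.1, -0.6]
grip_width: 1.0
grip_force: 0.0
```

```bash
python3 - <<'E'
from h import *
import pickle
out={}
for n in("top","side"):
    ps=[ctrl.capture(n) for _ in range(5)]; p=dict(ps[0]); p["img"]=np.mean([q["img"] for q in ps],0).astype(np.uint8); out[n]=p
pickle.dump(out,open("m2.pkl","wb"))
S=out["side"]
a=cv2.resize(out["top"]["img"][130:230,110:210],(380,380),interpolation=2)
b=cv2.resize(S["img"][117:167,165:205],(400,500),interpolation=cv2.INTER_CUBIC)
c=np.zeros((500,780,3),np.uint8);c[:380,:380]=a;c[:,380:]=b
save("pics/z7.png",np.clip(c*1.3,0,255).astype(np.uint8),s=1)
for r in range(140,160): print(r,S["img"][r,183:197,0])
delta(0,0,0)
E
```

```text
140 [165 155 135 126 136 144 145 150 159 164 163 162 161 159]
141 [167 161 153 152 159 160 157 157 159 158 156 153 150 147]
142 [168 163 156 152 153 151 149 149 149 147 144 142 139 137]
143 [168 161 147 132 127 130 135 139 139 137 134 132 131 130]
144 [169 161 141 112  96 104 119 129 130 130 129 128 128 128]
145 [170 164 144 108  81  91 113 124 127 128 127 127 127 127]
146 [171 167 150 118  95 102 117 125 127 127 128 127 127 127]
147 [172 169 156 133 117 117 124 127 127 127 127 127 127 128]
148 [173 170 161 144 130 126 126 127 127 127 127 127 127 127]
149 [173 171 163 148 136 129 127 127 127 127 127 127 127 127]
150 [174 171 164 150 136 129 127 127 127 127 127 127 127 127]
151 [175 173 165 150 134 125 124 124 125 126 127 127 127 127]
152 [175 173 165 147 125 112 111 114 119 122 124 126 126 127]
153 [174 173 165 144 113  91  92 100 108 113 116 119 122 124]
154 [174 173 167 147 110  79  82  96 103 105 107 109 112 118]
155 [174 174 169 151 116  90  96 108 112 111 109 106 109 121]
156 [175 174 170 155 127 110 115 121 122 122 119 118 126 146]
157 [175 175 171 160 139 126 125 126 127 127 129 137 154 174]
158 [174 174 172 163 148 134 128 127 127 129 138 156 176 193]
159 [174 174 173 165 152 137 129 127 128 134 151 174 191 203]
t 28.25 pos [646.9   3.9 244.8] yaw_x 0.502 tool delta [-569.  -307.9  244.8] j [-0.17  0.59  1.06  0.    1.5   0.89]
```

View pics/z7.png

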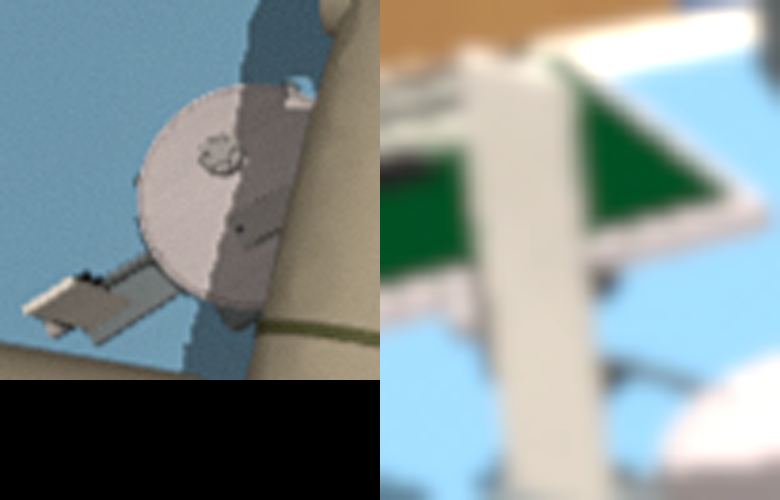

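Both pieces lie on the pan: the hub at crop (218,155) and the magnet at (270,225). The clip's lips have not moved, with rows 145.2 and 154.2 as before. At the clip, the pointer now passes about 5 mm above the lower lip's upper face, so it sits clear inside the gap, where the magnet alone was only just under the upper lip. The robot touches nothing, so I hand it in.

```bash
python3 -c "
from rig import ctrl
print(ctrl.finish_job())"
```

```text
the job is handed in; nothing more can be done
None
```

I loaded both the magnet block and the hub onto the pan and handed the job in at about 28 s. By my camera measurement the pointer rests between the clip's lips, about 8 mm below the middle of the gap, and the clip has not moved; the hand-in gave no verdict.

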